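# Pack a spent charcoal canister and close the return carton

## Task

Pack the spent charcoal canister for return: stand it upright in the empty cell of the cardboard carton, setting it down without dropping it. Then close the carton top the proper way: fold both short end flaps down flat first, and only then fold the two long side flaps down flat over them. Do not knock over the bottles.

Things in the scene. Friction and masses are not known exactly. Their poses are not given: they have to be found in the camera images.
- carton: open cardboard carton on a non-slip mat; it does not move. Outside 168 (its x) by 116 mm (its y), rim 102 mm high, board 4 mm. Origin: centre of the underside, at table height, z up; any yaw. A divider across the middle, 70 mm high, makes two cells: +x empty, -x holding a canister. Four top flaps stand open: short ones at the x ends, long ones along the y sides.
- cell (a point): centre of the floor of the empty cell, 41 mm from the carton's origin along its +x, 4 mm above the table. The cell is 78 mm (carton x) by 108 mm (carton y) inside.
- canister: the spent charcoal filter canister: upright cylinder, 68 mm diameter, black caps, pale body with a band, 70 mm to its flat shoulder, and on top a central round hose neck 26 mm in diameter and 24 mm tall (top at 94 mm); about 0.35 kg. Origin: centre of its underside, z along its axis, up. It starts standing on the table, off to the right of the carton, among the bottles.
- packed: the canister already standing in the carton's other cell, of exactly the same shape and size. Origin: centre of its underside, z along its axis, up.
- bottle_a: bystander: amber agent bottle with white cap, 62 mm diameter, 125 mm tall, standing on the table. Origin: centre of its underside.
- bottle_b: bystander: a second bottle of the same kind, 62 mm diameter, 125 mm tall. Origin: centre of its underside.
- short_a (a joint): angle of the short flap at the carton's +x (end of the empty cell), rad: 0 = folded down flat (its stop), 1.57 = upright, more = leaning out (starts 2.1 to 2.5, stop 2.7). Stiff board 4 mm thick, 56 mm from hinge line to free edge, 112 mm wide. Hinge line 82 mm from the carton's centre, 104 mm above the table. It stays where it is left; about 0.4 N at its edge moves it.
- short_b (a joint): angle of the short flap at the carton's -x (end of the filled cell), rad: 0 = folded down flat (its stop), 1.57 = upright, more = leaning out (starts 2.1 to 2.5, stop 2.7). Stiff board 4 mm thick, 56 mm from hinge line to free edge, 112 mm wide. Hinge line 82 mm from the carton's centre, 104 mm above the table. It stays where it is left; about 0.4 N at its edge moves it.
- long_a (a joint): angle of the long flap at the carton's +y, rad: 0 = folded down flat (its stop), 1.57 = upright, more = leaning out (starts 2.1 to 2.5, stop 2.7). Stiff board 4 mm thick, 55.5 mm from hinge line to free edge, 166 mm wide. Hinge line 56 mm from the carton's centre, 108 mm above the table. It stays where it is left; about 0.4 N at its edge moves it.
- long_b (a joint): angle of the long flap at the carton's -y, rad: 0 = folded down flat (its stop), 1.57 = upright, more = leaning out (starts 2.1 to 2.5, stop 2.7). Stiff board 4 mm thick, 55.5 mm from hinge line to free edge, 166 mm wide. Hinge line 56 mm from the carton's centre, 108 mm above the table. It stays where it is left; about 0.4 N at its edge moves it.
- short_a_edge (a point): middle of the free edge of flap short_a, at half the board's thickness; it moves with the flap. Rubber fingertips hardly slide on the raw board, so a finger pushing the edge in should rise with it as the flap swings up.
- short_b_edge (a point): middle of the free edge of flap short_b, at half the board's thickness; it moves with the flap. Rubber fingertips hardly slide on the raw board, so a finger pushing the edge in should rise with it as the flap swings up.
- long_a_edge (a point): middle of the free edge of flap long_a, at half the board's thickness; it moves with the flap. Rubber fingertips hardly slide on the raw board, so a finger pushing the edge in should rise with it as the flap swings up.
- long_b_edge (a point): middle of the free edge of flap long_b, at half the board's thickness; it moves with the flap. Rubber fingertips hardly slide on the raw board, so a finger pushing the edge in should rise with it as the flap swings up.
Things that resemble listed ones, but are neither listed nor needed, are in the scene too. Leave any purple or red look-alike of the packed alone.

How it is judged (in metres and radians):
On the way, in this order (a step that is already met when the one before it is completed fails the run):
1. the canister stands upright on the floor of the empty cell, let go (horizontal distance between canister and cell below 0.035 m and z of canister in the frame of carton between -0.002 and 0.012 m and angle between canister's own z axis and vertical below 0.12 rad and linear speed of canister below 0.05 m/s and contact force between the fingers and canister below 0.1 N), for 0.2 s.
2. both short flaps are folded down flat (value of joint each of short_a, short_b below 0.12 rad), for 0.1 s.
3. both long flaps are folded down flat over them (value of joint each of long_a, long_b below 0.12 rad), for 0.1 s.
At the end, for the whole second after the job is handed in: Both canisters stand upright in their own cells (the new one at rest on the floor within 35 mm of its cell centre, tilt under 0.12 rad; the other within 60 mm of the carton centre, tilt under 0.15 rad) and all four flaps are down, each within 0.12 rad of flat (all of step 2 and all of step 3 and horizontal distance between canister and cell below 0.035 m and z of canister in the frame of carton between -0.002 and 0.012 m and angle between canister's own z axis and vertical below 0.12 rad and linear speed of canister below 0.05 m/s and horizontal distance between packed and carton below 0.06 m and angle between packed's own z axis and vertical below 0.15 rad); the robot touches nothing.
It fails at once if a long flap is folded in (below 0.9 rad) while a short flap is not yet down (above 0.3 rad) (value of joint any of long_a, long_b below 0.9 rad and value of joint any of short_a, short_b above 0.3 rad).
It fails at once if the canister is dropped or thrown: faster than 0.6 m/s with no finger on it (linear speed of canister above 0.6 m/s and contact force between the fingers and canister below 0.05 N).
It fails at once if a bottle is knocked over (tilted more than 0.5 rad) (angle between any of bottle_a, bottle_b's own z axis and vertical above 0.5 rad).
It also fails if it takes over 72 s, if anything falls off the work surface, if the arm or the gripper's body presses on something with over 40 N, if the wrist force passes 120 N, or if a joint passes its speed limit or range.

## Robot

A 6-joint arm with a two-finger parallel gripper is mounted at the origin on the work surface. World frame = base frame: x ahead of the robot, y to its left, z up, the work surface at z = 0. Lengths are in mm, angles in rad, forces in N, time in s.
With the tool pointing down it reaches from about 350 to 875 mm from the base axis. Payload 15.5 kg.
Tool frame: the origin (TCP) lies at the very end of the fingers, on their centre line; the grasp point (between the pads) lies 19 mm behind it; z points along the fingers, y is the line along which they close (so a half turn about z gives the same grasp; the last joint's range is limited). The gripper opens to 85 mm and grips with 20 to 120 N. Pads are 22 mm wide; open, the fingers measure 114 mm over their backs; the gripper's body (76 mm by 85 mm) begins 54 mm behind the grasp point. The pads swing forward as they close: fully open they stand 13 mm farther back than shut.
Start: joints at [-1.415, 0.494, 1.345, -0, 1.302, -0.096], TCP at [155.113, -605.447, 195.677] pointing down, gripper open.
Joint ranges: [-2.91, 2.91], [-0.82, 2.16], [0.22, 2.67], [-1.22, 4.37], [0.12, 2.79], [-3.08, 3.08]. Speed limits (rad/s): [1.89, 1.89, 2.57, 3.01, 3.01, 3.01].

## Interface

Orientations are given as a unit quaternion [x, y, z, w].
In Python, from station import readout, imaging, manip, spot_in, outline_of gives the robot as it stands.
- The arm moves only by the tool arm_command, never from a script. Its argument "increments" is a list of rows, each a list of 7 numbers: the opening, from 0 (shut) to 1 (fully open), then the shift along the tool's x, y, z in cm, then the turn, a rotation vector about the tool's x, y, z in rad. A call has exactly 10 rows; each row shifts and turns the commanded pose from where the row before left it, along the tool's axes as they then stand; what a row does not reach is not made up. A row lasts 1/8 s, in which the tool goes at most 62.5 mm and 10.7 degrees, less where a joint would pass 70% of its speed; a pose out of reach is approached as far as the arm can. A call is refused whole if a number of a shift passes 6.25 or a number of a turn 0.188, either way. A call with a gripper value outside its range is refused whole. The fingers move at their own pace and stop on an object; "grip_force" is the grip in N (left out, the last holds). Time passes only in rows, so rows that do not move let the fingers close, or fill a call up. It gives the time, the measured TCP pose, the force, the opening and the grip force at its end, in the units of the state.
- readout.get_state(): the state, without advancing time (a new reading comes with each control period).
- imaging.read_camera(name): name is "side" or "top"; returns a dict with "frame" (400x640x3 uint8, red, green, blue), "mtx" (3x3 intrinsics, pixels), "k1" (the pictures are not rectified: a ray, as slopes to the right and down, at radius r is drawn at 1 + k1 r^2 times it, then the intrinsics apply), "world_to_cam" (4x4, takes a point from world to camera coordinates). Camera axes: x right, y down, z forward; pixel columns grow to the right and rows downward; lengths in mm; the calibration is good to about 2 mm. A picture is of the moment at which its call begins. There is no depth.
- manip.sign_off(): hands the job in; it is judged then, once.
Trained networks look in the newest picture that a camera, given by its name, has taken for a name from the list of things; names that differ only in an ending like _2 or _b are one class to them, and where a whole thing is asked for, a point or a joint stands for the part that bears it (a point fixed in the world has none). Each returns a list of dicts, best first, with "p" (0 to 1); they miss things now and then, are a little off and sometimes report something else, mostly with a low value. They report only what shows in the picture. A call takes as long as a camera call. They do not tell look-alikes from the thing itself.
- spot_in(camera, query): "rect" ([left, top, right, bottom] in pixels, round what is visible of it).
- outline_of(camera, query): "pixels" (400x640 bool, what is visible of it) and "rect" ([left, top, right, bottom] in pixels, round what is visible of it).
The state is a dict: "t": time; "joint_pos": joint angles; "joint_vel": joint speeds; "joint_torque": joint torques, N m; "position": TCP position; "tool_rot": TCP orientation; "contact_force": force on the tool from outside, world axes, zero at the start; "ft_torque": the same for the moment, N m; "width": finger opening in mm; "grasp_force": force on a finger pad.
Only numpy, scipy, OpenCV 4.12 (cv2) and the standard library are available. Lean on these libraries where they do the work, as an engineer would, in place of code of your own. Each camera call takes 0.05 s, during which the arm holds its last target. There are 200 camera calls.

## Working session

There is one attempt and no reset: what is moved stays moved. The work goes in short steps, Python scripts to look and compute and a tool call to move; the robot and the scene stay as the last step left them, time stands still between calls to the robot, and variables do not carry over. Pictures are saved under pics/ and viewed, at most 10 in all, crops included, and the job is handed in when it is done.

Besides the shell and the picture viewer there is one more tool, called after ">>>" by a JSON object that holds its "op" and its "data". arm_command: Moves the arm, as the interface text tells. Its arguments: {"type":"object","properties":{"increments":{"type":"array","items":{"type":"array","items":{"type":"number"}}},"grip_force":{"type":"number"}},"required":["increments"]}

```bash
ls; mkdir -p pics; python3 - <<'E'
from station import readout, imaging, spot_in
import cv2
s=readout.get_state();print(s)
for c in("side","top"):
    d=imaging.read_camera(c);cv2.imwrite(f"pics/{c}0.png",d["frame"][:,:,::-1]);print(d["mtx"],d["k1"],d["world_to_cam"])
    for q in("carton","canister","bottle_a","short_a","long_a","short_a_edge","long_a_edge"):
        print(c,q,[(x["rect"],round(x["p"],2)) for x in spot_in(c,q)])
E
```

```text
pics
{'t': 0.0, 'joint_pos': array([-1.41545845e+00,  4.94183441e-01,  1.34613596e+00,  2.93263701e-05,
        1.30251215e+00, -9.54962075e-02]), 'joint_vel': array([ 0.00058959,  0.00029516, -0.00015056, -0.00084961, -0.00125719,
        0.00052651]), 'joint_torque': array([-8.82265682e-03, -8.82182622e+01, -3.83870065e+01, -9.70758083e-04,
        1.02597009e-02,  3.47995774e-05]), 'position': array([ 155.0844751 , -605.03066855,  195.09849149]), 'tool_rot': array([ 9.92145883e-01,  1.25084621e-01, -4.40175488e-06, -6.19594407e-04]), 'contact_force': array([-0.12904881, -0.37754341, -0.09627588]), 'ft_torque': array([-0.01016292,  0.01108714,  0.02441606]), 'grasp_force': 0.0, 'width': 85.40602367944005}
[[511.70775626   0.         330.82201327]
 [  0.         511.70775626 205.46039305]
 [  0.           0.           1.        ]] -0.1384213770415817 [[-9.18611244e-01 -3.95106724e-01  6.63775220e-03  5.08793615e+02]
 [-2.65870619e-01  6.05539760e-01 -7.50089603e-01  2.57320009e+02]
 [ 2.92346023e-01 -6.90805527e-01 -6.61302901e-01  9.26464466e+02]
 [ 0.00000000e+00  0.00000000e+00  
[... 982 characters left out ...]
00000000e+00  1.00000000e+00]]
top carton [([208.2, 142.2, 310.4, 270.8], 0.59), ([389.6, 228.1, 428.1, 259.0], 0.29)]
top canister [([445.5, 198.8, 483.8, 234.0], 0.79)]
top bottle_a [([390.7, 231.7, 425.4, 261.3], 0.96), ([386.2, 158.8, 418.8, 195.1], 0.55), ([233.3, 139.1, 295.8, 168.0], 0.15)]
top short_a [([235.3, 141.1, 294.1, 165.3], 0.96), ([229.1, 246.8, 293.2, 268.8], 0.92), ([445.8, 196.8, 487.4, 233.7], 0.55), ([291.0, 160.8, 312.3, 251.4], 0.44)]
top long_a [([289.3, 161.0, 309.0, 251.3], 0.88), ([206.4, 162.7, 237.5, 246.8], 0.68)]
top short_a_edge [([230.3, 244.2, 293.1, 266.6], 0.82)]
top long_a_edge [([290.1, 161.1, 311.2, 248.9], 0.92), ([209.0, 162.6, 237.2, 246.1], 0.16)]
```

View pics/top0.png

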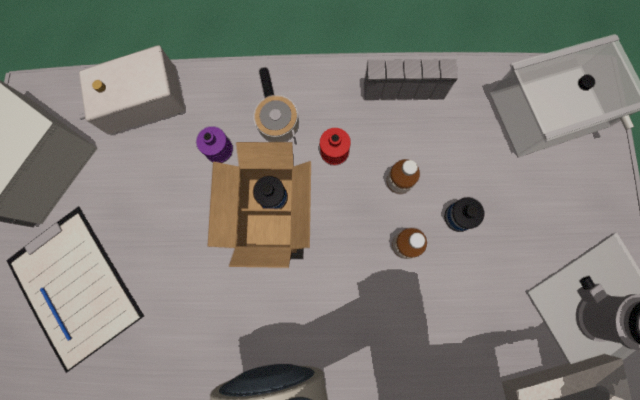

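View pics/side0.png

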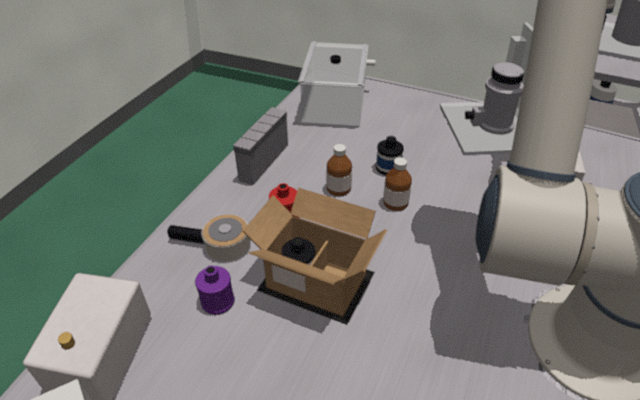

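The top view shows the carton at about (265,205), with its empty cell at the bottom (toward the robot, so carton +x ≈ world −x). The canister is at (465,214) and the bottles at (405,175) and (411,242). The side view agrees; the red and purple look-alikes stand on the far side of the carton, and I'll leave them alone.

```bash
cat > h.py <<'E'
import numpy as np, cv2
from station import imaging, outline_of, spot_in, readout
def proj(d,P):
    P=np.atleast_2d(P).astype(float); W=d["world_to_cam"]; c=P@W[:3,:3].T+W[:3,3]
    s=c[:,:2]/c[:,2:]; s=s*(1+d["k1"]*(s**2).sum(1,keepdims=True))
    return s*[d["mtx"][0,0],d["mtx"][1,1]]+d["mtx"][:2,2]
def ray(d,uv,z):
    k=np.array([d["k1"],0,0,0,0.]); # k1-only model matches cv2
    p=cv2.undistortPoints(np.array([[uv]],float),d["mtx"],k)[0,0]
    R=d["world_to_cam"][:3,:3];t=d["world_to_cam"][:3,3]; o=-R.T@t; v=R.T@np.array([*p,1])
    return o+v*(z-o[2])/v[2]
def ring(x,y,r,z,n=24):
    a=np.linspace(0,2*np.pi,n,endpoint=False); return np.c_[x+r*np.cos(a),y+r*np.sin(a),0*a+z]
E
python3 - <<'E'
from h import *
from scipy.optimize import least_squares
D={c:imaging.read_camera(c) for c in("top","side")}
def rects(q): return {c:[(np.round(o["rect"],1).tolist(),round(o["p"],2)) for o in outline_of(c,q)] for c in D}
for q in("canister","bottle_a"): print(q,rects(q))
def fit(rt,rs,use,shape,x0):
    def f(p):
        P=np.vstack([ring(*p,r,z) for r,z in shape]); e=[]
        for c,r,u in(("top",rt,[0,1,2,3]),("side",rs,use)):
            if r is None: continue
            q=proj(D[c],P); e+=list((np.r_[q.min(0),q.max(0)]-r)[u])
        return np.array(e)
    s=least_squares(f,x0); return s.x.round(1),s.fun.round(1)
can=[(34,0),(34,70),(13,94)]; bot=[(31,0),(31,70),(14,125)]
g=lambda u:ray(D["top"],u,60)[:2]
print(fit(np.array([445.5,198.8,483.8,234.0]),np.array([376.7,133.1,410.8,175.8]),[0,1],can,g((465,214))))
print(fit(np.array([390.7,231.7,425.4,261.3]),np.array([380.6,160.5,413.4,210.]),[0,1,2,3],bot,g((411,242))))
print(fit(np.array([386.2,158.8,418.8,195.1]),np.array([327.2,140.9,348.2,194.9]),[0,1,2,3],bot,g((405,175))))
for n,u,z in(("neck",(470,202),94),("packedneck",(266,183),98)): print(n,ray(D["top"],u,z))
a=cv2.resize(D["top"]["frame"][132:276,200:320],None,fx=4,fy=4,interpolation=cv2.INTER_CUBIC)
cv2.imwrite("pics/t1.png",a[:,:,::-1])
b=cv2.resize(D["side"]["frame"][180:318,235:395],None,fx=4,fy=4,interpolation=cv2.INTER_CUBIC)
cv2.imwrite("pics/s1.png",b[:,:,::-1])
E
```

```text
canister {'top': [([446.7, 196.0, 484.9, 232.4], 0.85)], 'side': [([375.4, 135.6, 407.4, 175.0], 0.62)]}
bottle_a {'top': [([389.4, 230.6, 424.4, 260.6], 0.97), ([389.3, 158.0, 419.2, 195.5], 0.86)], 'side': [([381.0, 157.7, 412.2, 208.5], 0.79), ([326.7, 138.9, 348.9, 194.4], 0.58)]}
(array([ 537.2, -349.3]), array([-1.3, -0.6,  2. ,  0. ,  0.1,  1.9]))
(array([ 477.3, -221.3]), array([-0.7, -2.3, -0. , -0.3,  3.4, -2.4, -0.2,  2.6]))
(array([ 629.1, -219.4]), array([-0.1, -0.5,  1.2, -1.7, -1.7,  2. ,  3.2,  1.3]))
neck [ 558.93107052 -343.0178166    94.        ]
packedneck [604.97173988  70.98612116  98.        ]
```

View pics/t1.png

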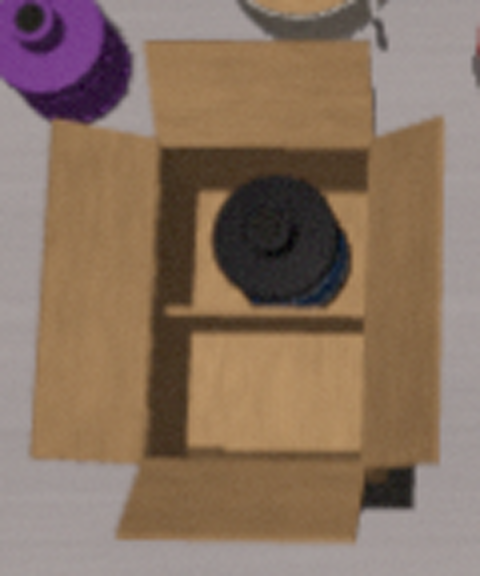

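View pics/s1.png

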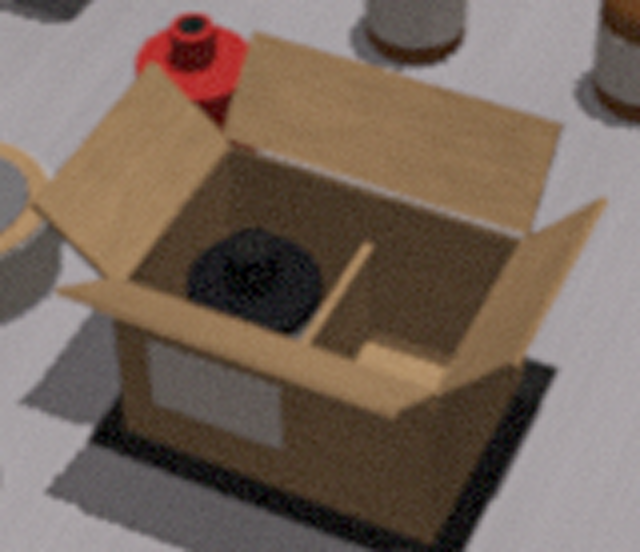

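```bash
cat > carton.py <<'E'
from h import *
def pt(p,L): # L carton-frame -> world
    c,s=np.cos(p[2]),np.sin(p[2]); L=np.asarray(L,float)
    return np.array([p[0]+c*L[0]-s*L[1],p[1]+s*L[0]+c*L[1],L[2]])
def edge(name,th,along,l=None):
    sg=1 if name[-1]=='a' else -1
    if name[0]=='s':
        l=56 if l is None else l; return [sg*(82-l*np.cos(th)),along,104+l*np.sin(th)]
    l=55.5 if l is None else l; return [along,sg*(56-l*np.cos(th)),108+l*np.sin(th)]
N=["short_a","short_b","long_a","long_b"]
E
python3 - <<'E'
from carton import *
from scipy.optimize import least_squares
D={c:imaging.read_camera(c) for c in("top","side")}
T=lambda u:(u[0]/4+200,u[1]/4+132); S=lambda u:(u[0]/4+235,u[1]/4+180)
O=[] # cam, pixel, name, along, l
for n,al,pix in(("short_b",56,[(370,41),(147,41)]),("short_a",56,[(356,541),(118,537)]),("long_b",83,[(30,458),(52,120)]),("long_a",83,[(438,464),(443,118)])):
    for a,u in zip((al,-al),pix): O.append(("top",T(u),n,a,None))
# right in the image = +y ; down = +x
for u,n,a in(((150,65),"short_b",56),((35,205),"short_b",-56),((605,200),"short_a",56),((560,125),"long_a",83),((252,35),"long_a",-83),((395,413),"long_b",83),((62,290),"long_b",-83)):
    O.append(("side",S(u),n,a,None))
for cam,u,n,a in(("top",(160,147),"short_b",-56),("top",(370,150),"short_b",56),("top",(147,460),"long_b",83),("side",(230,145),"short_b",56),("side",(120,280),"short_b",-56)):
    O.append((cam,(T if cam=="top" else S)(u),n,a,0))
B=[("side",S((128,435)),[-84,-58,0]),("side",S((435,545)),[84,-58,0])]
def f(p):
    e=[]
    for c,u,n,a,l in O: e+=list(proj(D[c],pt(p,edge(n,p[3+N.index(n)],a,l)))[0]-u)
    for c,u,L in B: e+=list(proj(D[c],pt(p,L))[0]-u)
    return np.array(e)
s=least_squares(f,[560,80,np.pi,2.3,2.3,2.3,2.3],loss="soft_l1")
print(s.x.round(3)); print(f(s.x).reshape(-1,2).round(1).tolist())
np.save("c.npy",s.x); print("cell",pt(s.x,[41,0,4]).round(1))
# canister neck check from masks / packed
for c in D: print(c,"can proj neck",proj(D[c],[537.2,-349.3,94]),"packed proj",proj(D[c],pt(s.x,[-41,0,98])))
a=np.hstack([cv2.resize(D["top"]["frame"][185:245,380:490],None,fx=4,fy=4),cv2.resize(D["side"]["frame"][130:190,365:415],None,fx=4,fy=4)])
cv2.imwrite("pics/c2.png",a[:,:,::-1])
E
```

```text
[553.203  72.012   3.117   2.272   2.441   2.295   2.471]
[[-0.0, -0.1], [-0.5, -0.0], [-0.0, 0.1], [-0.7, 0.1], [0.1, 0.6], [0.0, 0.2], [-0.3, 0.3], [-0.1, -0.2], [-0.1, -0.7], [-1.1, -0.3], [0.8, -1.1], [1.5, -0.9], [1.2, -1.8], [1.3, 0.1], [-0.9, -0.0], [-0.9, -0.9], [1.1, -1.5], [-2.2, 1.7], [-0.4, -1.2], [-0.8, 1.5], [0.1, -1.4], [-0.2, 0.1]]
cell [512.2  73.    4. ]
top can proj neck [[473.93791755 212.52779724]] packed proj [[265.91661306 188.16061393]]
side can proj neck [[392.93235003 137.87178664]] packed proj [[297.43081142 241.12657258]]
```

View pics/c2.png

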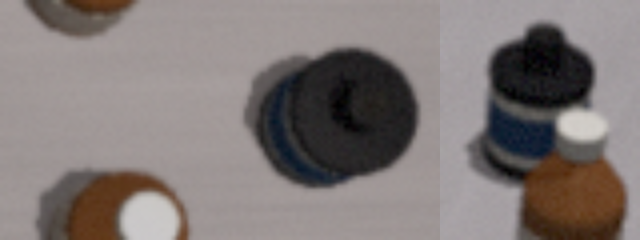

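The close-up shows the canister's shoulder centre at about (469,213) in the top image and its neck top at about (472.5,210). In the side image the neck top is at (391,137.5). The carton fit is good to about 1 px.

```bash
cat > plan.py <<'E'
from h import *
from scipy.spatial.transform import Rotation as Rn
def plan(stages, start=None):
    """stages: (world target pos, tool-y angle, opening, nrows); prints rows from measured pose"""
    s=readout.get_state(); R=Rn.from_quat(s["tool_rot"]).as_matrix()
    p=s["position"].copy(); psi=np.arctan2(R[1,1],R[0,1])
    if start is not None: p,psi=np.array(start[0],float),start[1]
    for t,q,o,n in stages:
        d=(np.array(t)-p)/n; dq=((q-psi+np.pi)%(2*np.pi)-np.pi)/n; out=[]
        for i in range(n):
            ux=np.array([-np.sin(psi),np.cos(psi),0]);uy=np.array([np.cos(psi),np.sin(psi),0])
            out.append([o]+[round(v,2) for v in(d@ux/10,d@uy/10,-d[2]/10)]+[0,0,round(-dq,3)]); psi+=dq
        p=np.array(t,float)
        print(n,"rows:",out if abs(dq)>.003 else out[0])
E
python3 - <<'E'
from plan import *
D={c:imaging.read_camera(c) for c in("top","side")}
print(ray(D["top"],(469.2,212.8),70),ray(D["top"],(472.5,210),94),ray(D["side"],(391.2,137.5),94),"pot",ray(D["top"],(605,320),120))
print(readout.get_state()["t"])
plan([((260,-560,280),-0.025,1,8),((533,-347,190),-0.025,1,10)])
E
```

```text
[ 540.37749173 -348.20699633   70.        ] [ 542.41988541 -346.77729963   94.        ] [ 541.65209182 -349.09887386   94.        ] pot [ 317.71988549 -586.87522622  120.        ]
1.3
8 rows: [[1, np.float64(1.41), np.float64(-0.23), np.float64(-1.05), 0, 0, np.float64(-0.162)], [1, np.float64(1.43), np.float64(0.01), np.float64(-1.05), 0, 0, np.float64(-0.162)], [1, np.float64(1.41), np.float64(0.24), np.float64(-1.05), 0, 0, np.float64(-0.162)], [1, np.float64(1.35), np.float64(0.46), np.float64(-1.05), 0, 0, np.float64(-0.162)], [1, np.float64(1.26), np.float64(0.67), np.float64(-1.05), 0, 0, np.float64(-0.162)], [1, np.float64(1.14), np.float64(0.87), np.float64(-1.05), 0, 0, np.float64(-0.162)], [1, np.float64(0.98), np.float64(1.04), np.float64(-1.05), 0, 0, np.float64(-0.162)], [1, np.float64(0.8), np.float64(1.18), np.float64(-1.05), 0, 0, np.float64(-0.162)]]
10 rows: [1, np.float64(2.2), np.float64(2.68), np.float64(0.9), 0, 0, np.float64(-0.0)]
```

>>> {"op": "arm_command", "data": {"increments": [[1,0,0,-2.5,0,0,0],[1,0,0,-2.5,0,0,-0.144],[1,0,0,-2.5,0,0,-0.144],[1,0,0,-2.5,0,0,-0.144],[1,0,0,-2.5,0,0,-0.144],[1,0,0,0,0,0,-0.144],[1,0,0,0,0,0,-0.144],[1,0,0,0,0,0,-0.144],[1,0,0,0,0,0,-0.144],[1,0,0,0,0,0,-0.144]], "grip_force": 60}}

```text
t: 2.55
position: [155.1, -605.4, 320.7]
tool_rot: [0.714, 0.7, 0.0, -0.0]
contact_force: [-0.1, -0.5, 0.5]
width: 85.5
grasp_force: 0.0
```

```bash
python3 - <<'E'
from plan import *
print(readout.get_state()["position"])
plan([((541,-348,180),-0.025,1,9)])
E
```

```text
[ 155.08653325 -605.41072984  320.67188954]
9 rows: [1, np.float64(2.94), np.float64(4.23), np.float64(1.56), 0, 0, np.float64(0.001)]
```

>>> {"op": "arm_command", "data": {"increments": [[1,2.94,4.23,0,0,0,0],[1,2.94,4.23,0,0,0,0],[1,2.94,4.23,0,0,0,0],[1,2.94,4.23,0,0,0,0],[1,2.94,4.23,1.5,0,0,0],[1,2.94,4.23,2.5,0,0,0],[1,2.94,4.23,3,0,0,0],[1,2.94,4.23,3,0,0,0],[1,2.94,4.23,3,0,0,0],[1,0,0,1.5,0,0,0]]}}

```text
t: 3.8
position: [544.0, -347.4, 173.7]
tool_rot: [0.714, 0.7, 0.0, -0.001]
contact_force: [0.0, -0.6, 0.7]
width: 85.5
grasp_force: 0.0
```

```bash
python3 - <<'E'
from plan import *
print(readout.get_state()["position"])
plan([((541,-348,73),-0.025,1,5)])
E
```

```text
[ 544.00610561 -347.35774513  173.680738  ]
5 rows: [1, np.float64(-0.01), np.float64(-0.06), np.float64(2.01), 0, 0, np.float64(0.001)]
```

>>> {"op": "arm_command", "data": {"increments": [[1,0,-0.2,2,0,0,0],[1,0,-0.1,2,0,0,0],[1,0,0,2,0,0,0],[1,0,0,2,0,0,0],[1,0,0,2,0,0,0],[0,0,0,0,0,0,0],[0,0,0,0,0,0,0],[0,0,0,0,0,0,0],[0,0,0,0,0,0,0],[0,0,0,0,0,0,0]]}}

```text
t: 5.05
position: [539.1, -350.0, 76.0]
tool_rot: [0.716, 0.699, 0.0, 0.0]
contact_force: [-1.1, -0.5, -0.5]
width: 0.5
grasp_force: 0.0
```

```bash
python3 - <<'E'
from plan import *
s=readout.get_state();print(s["position"],s["width"],s["grasp_force"])
c=np.load("c.npy");C,S=np.cos(c[2]),np.sin(c[2])
cell=[c[0]+41*C,c[1]+41*S]
P=s["position"]
plan([((P[0],P[1],P[2]+125),-0.025,0,4),((cell[0],cell[1],P[2]+125),-0.025,0,16)])
E
```

```text
[ 539.14824674 -350.03288746   75.98901005] 0.5222576619243122 0.0
4 rows: [0, np.float64(0.0), np.float64(0.0), np.float64(-3.12), 0, 0, np.float64(0.0)]
16 rows: [0, np.float64(2.64), np.float64(-0.23), np.float64(-0.0), 0, 0, np.float64(-0.0)]
```

```bash
python3 - <<'E'
from plan import *
D={c:imaging.read_camera(c) for c in("top","side")}
for c in D: print(c,proj(D[c],readout.get_state()["position"]),[(o["rect"],o["p"]) for o in spot_in(c,"canister")])
a=np.hstack([cv2.resize(D["top"]["frame"][150:270,390:510],None,fx=3,fy=3),cv2.resize(D["side"]["frame"][90:210,310:450],None,fx=3,fy=3)])
cv2.imwrite("pics/g1.png",a[:,:,::-1])
E
```

```text
top [[471.07749625 212.9717276 ]] []
side [[391.68921537 143.63731785]] [([373.7, 134.5, 407.5, 175.4], 0.63)]
```

View pics/g1.png

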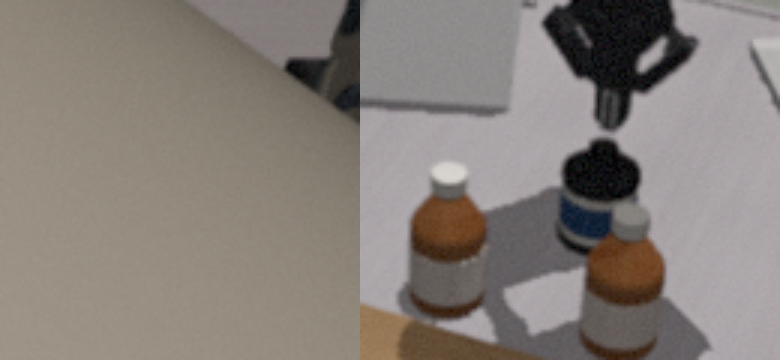

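The side view shows the closed fingertips at about (393,132), visibly above or behind the neck top at (391,138). The reported TCP projects to row 143.6, so I need to find out why they disagree.

```bash
python3 - <<'E'
from plan import *
s=readout.get_state();print(s["t"],s["position"],s["joint_pos"],s["width"],s["contact_force"])
d=imaging.read_camera("side")
for z in(76,95,113): print(z,ray(d,(393,131.5),z),proj(d,[539,-350,z]))
print(proj(d,[541,-348,94]))
b=cv2.resize(d["frame"][85:185,340:440],None,fx=6,fy=6,interpolation=cv2.INTER_CUBIC)
b=np.clip(b.astype(float)*1.6,0,255).astype(np.uint8)
cv2.imwrite("pics/g2.png",b[:,:,::-1])
E
```

```text
5.25 [ 539.05782882 -349.97871082   75.68894658] [-6.68702318e-01  6.44367030e-01  1.42423335e+00 -1.20273775e-05
  1.07301391e+00 -6.44718438e-01] -0.037038331914668154 [-1.0794424   0.60231583 -0.1563897 ]
76 [ 553.06648215 -403.8730761    76.        ] [[391.73502969 143.55808922]]
95 [ 545.52943442 -375.38286123   95.        ] [[392.36195266 137.22455587]]
113 [ 538.38907341 -348.39213135  113.        ] [[392.96429945 131.11599694]]
[[391.31273285 137.78634251]]
```

View pics/g2.png

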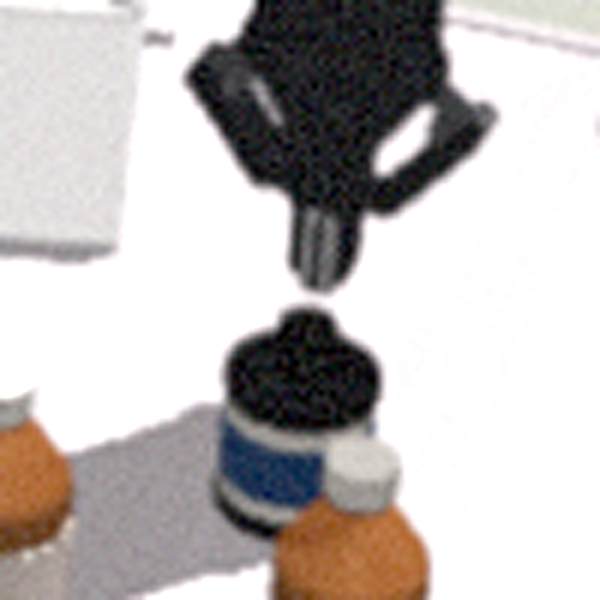

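```bash
python3 - <<'E'
from plan import *
from scipy.optimize import least_squares
D={c:imaging.read_camera(c) for c in("top","side")}
for ut in((486.7,172),(495,180),(503,172)):
    s=least_squares(lambda P:np.r_[proj(D["top"],P)[0]-ut,proj(D["side"],P)[0]-(374,98)],[590,-350,140]);print(ut,s.x.round(),s.fun.round(1))
for P in([600,-350,135],[600,-350,172],[612,-404,135]): print(P,proj(D["top"],P)[0].round(),proj(D["side"],P)[0].round())
o=D["top"]["frame"][150:200:5,470:520:5].sum(2); print(o)
E
```

```text
(486.7, 172) [ 593. -340.  198.] [ 0.2  0.8 -1.1 -0.3]
(495, 180) [ 587. -358.  188.] [-0.6 -2.6  3.5  0.8]
(503, 172) [ 601. -381.  174.] [-0.1 -0.6  0.7  0.2]
[600, -350, 135] [479. 177.] [370. 118.]
[600, -350, 172] [486. 173.] [371. 105.]
[612, -404, 135] [505. 171.] [373. 107.]
[[384 384 378 380 372 378 371 279  59  60]
 [381 375 379 378 378 375 378  65  70  87]
 [374 378 373 377 387 379 366  70 136 145]
 [318 363 380 379 385 377 218 150 146 221]
 [336 312 330 235  98 140 170 143 167 272]
 [351 339 320 304  46  94 179 158 194 316]
 [356 347 341 334 308 181 161  72 131 157]
 [360 358 357 348 336 315 283 107 149 161]
 [368 368 361 355 347 331 321 307 179 157]
 [381 372 371 354 354 353 350 327 320 255]]
```

>>> {"op": "arm_command", "data": {"increments": [[1,0,0,-2,0,0,0],[1,0,0,-1,0,0,0],[1,0,0,0,0,0,0],[1,0,0,0,0,0,0],[1,0,0,0,0,0,0],[1,0,0,1,0,0,0],[1,0,0,1,0,0,0],[1,0,0,1,0,0,0],[1,0,0,1,0,0,0],[1,0,0,0,0,0,0]]}}

```text
t: 6.65
position: [538.6, -349.6, 64.6]
tool_rot: [0.716, 0.699, -0.0, -0.001]
contact_force: [-0.3, 0.2, -0.4]
width: 85.5
grasp_force: 0.0
```

```bash
python3 - <<'E'
from plan import *
s=readout.get_state();print(s["t"],s["position"],s["width"],s["contact_force"])
d=imaging.read_camera("side")
b=cv2.resize(d["frame"][85:185,340:440],None,fx=6,fy=6,interpolation=cv2.INTER_CUBIC)
b=np.clip(b.astype(float)*1.6,0,255).astype(np.uint8)
cv2.imwrite("pics/g3.png",b[:,:,::-1])
E
```

```text
6.65 [ 538.5964669  -349.62703132   64.63332066] 85.52584915846512 [-0.26346437  0.19006724 -0.35536607]
```

View pics/g3.png

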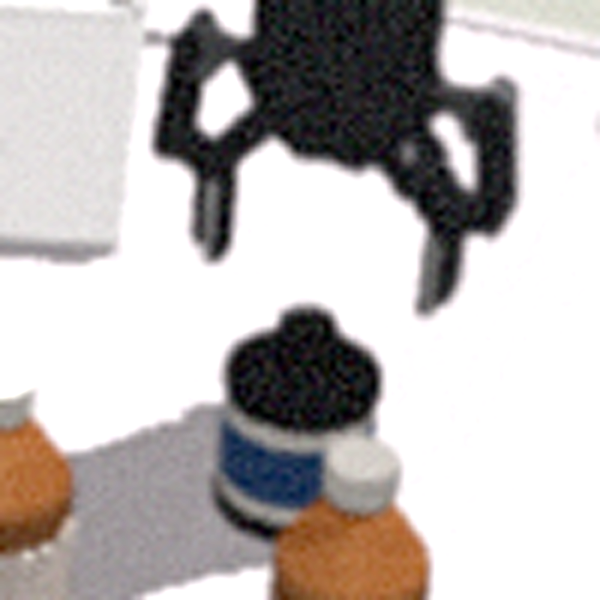

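The open fingertips are at about (376,127) and (412,136), still well above the neck. Allowing for the 13 mm swing, the tips are about 35 mm higher than reported at the same xy. The knuckle triangulation says the same, so I'll descend another 25 mm and test by closing.

>>> {"op": "arm_command", "data": {"increments": [[1,0,0.1,1,0,0,0],[1,0,0.1,1,0,0,0],[1,0,0,0.5,0,0,0],[1,0,0,0,0,0,0],[0,0,0,0,0,0,0],[0,0,0,0,0,0,0],[0,0,0,0,0,0,0],[0,0,0,0,0,0,0],[0,0,0,0,0,0,0],[0,0,0,0,0,0,0]]}}

```text
t: 7.95
position: [541.4, -350.2, 41.0]
tool_rot: [0.716, 0.699, 0.0, 0.0]
contact_force: [1.4, 0.1, 5.6]
width: 23.6
grasp_force: 58.9
```

>>> {"op": "arm_command", "data": {"increments": [[0,0,0,-0.5,0,0,0],[0,0,0,-1,0,0,0],[0,0,0,-1.5,0,0,0],[0,0,0,-2,0,0,0],[0,0,0,-2,0,0,0],[0,0,0,-2,0,0,0],[0,0,0,-2,0,0,0],[0,0,0,-1,0,0,0],[0,0,0,0,0,0,0],[0,0,0,0,0,0,0]]}}

```text
t: 9.2
position: [540.7, -349.8, 160.0]
tool_rot: [0.716, 0.699, -0.0, -0.001]
contact_force: [-0.8, -0.0, -3.6]
width: 23.8
grasp_force: 59.2
```

```bash
python3 - <<'E'
from plan import *
from scipy.optimize import least_squares
s=readout.get_state();print(s["t"],s["position"],s["width"],s["contact_force"],s["grasp_force"])
d=imaging.read_camera("side")
r=[(o["rect"],round(o["p"],2)) for o in spot_in("side","canister")];print(r)
P=s["position"]
for dz in(0,):
    q=proj(d,np.vstack([ring(541,-348,34,z+120) for z in(0,70)]));print("pred at +120",q.min(0),q.max(0))
b=cv2.resize(d["frame"][40:170,340:440],None,fx=4,fy=4,interpolation=cv2.INTER_CUBIC)
b=np.clip(b.astype(float)*1.6,0,255).astype(np.uint8)
cv2.imwrite("pics/g4.png",b[:,:,::-1])
C=np.load("c.npy");cell=[C[0]+41*np.cos(C[2]),C[1]+41*np.sin(C[2])]
plan([((cell[0],cell[1],P[2]+50),-0.0246,0,16)])
E
```

```text
9.2 [ 540.69541298 -349.75542597  159.99598607] 23.766126618697115 [-0.75355772 -0.00431104 -3.60261899] 59.18110728263855
[([378.5, 92.9, 412.3, 136.3], 0.92)]
pred at +120 [378.32186539  96.85498374] [408.968472   136.64159433]
16 rows: [0, np.float64(2.64), np.float64(-0.24), np.float64(-0.31), 0, 0, np.float64(0.0)]
```

View pics/g4.png

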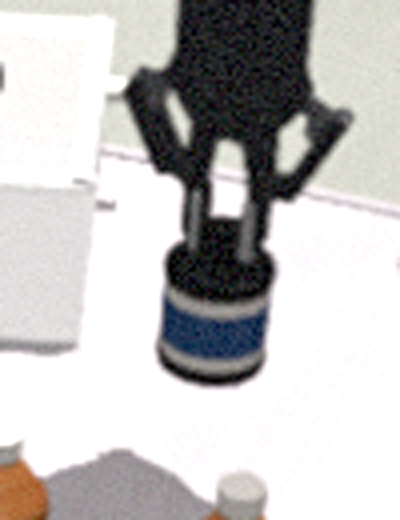

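The canister is held upright by its neck: its underside shows at about (393,136), matching the prediction for a 120 mm lift. So canister underside = reported z − 41.

>>> {"op": "arm_command", "data": {"increments": [[0,0,0,-2,0,0,0],[0,0,0,-3,0,0,0],[0,2,-0.18,-0.5,0,0,0],[0,4,-0.36,0,0,0,0],[0,5,-0.45,0,0,0,0],[0,5,-0.45,0,0,0,0],[0,5,-0.45,0,0,0,0],[0,5,-0.45,0,0,0,0],[0,4,-0.36,0,0,0,0],[0,3,-0.27,0,0,0,0]]}}

```text
t: 10.55
position: [517.8, -16.9, 214.7]
tool_rot: [0.715, 0.699, -0.0, -0.001]
contact_force: [0.6, -0.5, -2.8]
width: 23.7
grasp_force: 59.4
```

```bash
python3 - <<'E'
from plan import *
P=readout.get_state()["position"];print(P)
C=np.load("c.npy");cell=[C[0]+41*np.cos(C[2]),C[1]+41*np.sin(C[2])]
plan([((cell[0],cell[1],214),-0.0246,0,5)])
E
```

```text
[517.82645999 -16.92502696 214.74271647]
5 rows: [0, np.float64(1.8), np.float64(-0.15), np.float64(0.01), 0, 0, np.float64(0.0)]
```

>>> {"op": "arm_command", "data": {"increments": [[0,2.5,-0.2,0,0,0,0],[0,2.5,-0.2,0,0,0,0],[0,2,-0.15,0,0,0,0],[0,1,-0.1,0,0,0,0],[0,0.7,-0.05,0,0,0,0],[0,0.3,0,0,0,0,0],[0,0,0,0,0,0,0],[0,0,0,0,0,0,0],[0,0,0,0,0,0,0],[0,0,0,0,0,0,0]]}}

```text
t: 11.8
position: [514.5, 70.6, 215.7]
tool_rot: [0.716, 0.698, 0.0, 0.0]
contact_force: [-0.2, 0.5, -4.0]
width: 23.5
grasp_force: 59.4
```

```bash
python3 - <<'E'
from plan import *
P=readout.get_state()["position"];print(P)
C=np.load("c.npy");cell=[C[0]+41*np.cos(C[2]),C[1]+41*np.sin(C[2])]
plan([((cell[0],cell[1],114),-0.0246,0,5)])
d=imaging.read_camera("side")
for f in(spot_in,outline_of): print([(np.round(o["rect"],1),round(o["p"],2)) for o in f("side","canister")])
q=proj(d,np.vstack([ring(P[0],P[1],34,z+P[2]-41) for z in(0,70)]));print(q.min(0),q.max(0))
E
```

```text
[514.48977291  70.55067165 215.67654988]
5 rows: [0, np.float64(0.05), np.float64(-0.05), np.float64(2.03), 0, 0, np.float64(0.0)]
[(array([315.7, 182.1, 358.1, 236.1]), 0.86), (array([252.5, 251.4, 344.1, 285.4]), 0.45)]
[(array([239.7, 194. , 293.7, 249.1]), 0.53)]
[316.69266114 181.00569294] [356.65284936 236.91905488]
```

>>> {"op": "arm_command", "data": {"increments": [[0,0.1,-0.1,1,0,0,0],[0,0.1,-0.1,2,0,0,0],[0,0.05,-0.02,2,0,0,0],[0,0,0,2,0,0,0],[0,0,0,1.5,0,0,0],[0,0,0,1.5,0,0,0],[0,0,0,1,0,0,0],[0,0,0,0.5,0,0,0],[0,0,0,0.5,0,0,0],[0,0,0,0,0,0,0]]}}

```text
t: 13.2
position: [512.3, 73.3, 95.6]
tool_rot: [0.716, 0.699, -0.0, -0.0]
contact_force: [0.2, 0.4, -3.8]
width: 23.6
grasp_force: 59.4
```

>>> {"op": "arm_command", "data": {"increments": [[0,0,0,1,0,0,0],[0,0,0,1,0,0,0],[0,0,0,1,0,0,0],[0,0,0,1,0,0,0],[0,0,0,0.5,0,0,0],[0,0,0,0.3,0,0,0],[0,0,0,0.1,0,0,0],[0,0,0,0.1,0,0,0],[0,0,0,0,0,0,0],[0,0,0,0,0,0,0]]}}

```text
t: 14.45
position: [512.4, 73.3, 45.8]
tool_rot: [0.716, 0.699, 0.0, 0.0]
contact_force: [-0.6, -0.6, -2.5]
width: 23.8
grasp_force: 59.4
```

>>> {"op": "arm_command", "data": {"increments": [[0,0,0,0.1,0,0,0],[0,0,0,0,0,0,0],[0.5,0,0,0,0,0,0],[0.5,0,0,0,0,0,0],[0.5,0,0,0,0,0,0],[0.5,0,0,0,0,0,0],[0.5,0,0,-0.5,0,0,0],[0.5,0,0,-1,0,0,0],[0.5,0,0,-2,0,0,0],[0.5,0,0,-3,0,0,0]]}}

```text
t: 15.7
position: [511.9, 73.2, 110.6]
tool_rot: [0.716, 0.699, -0.0, -0.0]
contact_force: [0.1, 0.4, -0.3]
width: 42.3
grasp_force: 0.0
```

>>> {"op": "arm_command", "data": {"increments": [[0,0,0,-3,0,0,0],[0,0,0,-3,0,0,0],[0,0,0,-3,0,0,0],[0,0,0,-3,0,0,0],[0,0,0,-3,0,0,0],[0,0,0,0,0,0,0],[0,0,0,0,0,0,0],[0,0,0,0,0,0,0],[0,0,0,0,0,0,0],[0,0,0,0,0,0,0]]}}

```text
t: 16.95
position: [512.2, 73.3, 259.4]
tool_rot: [0.716, 0.699, -0.0, -0.0]
contact_force: [-0.4, -0.8, -0.1]
width: -0.3
grasp_force: 0.0
```

```bash
python3 - <<'E'
from plan import *
s=readout.get_state();print(s["t"],s["position"],s["contact_force"],s["width"])
d=imaging.read_camera("side");P=[512.4,73.3]
for f in(spot_in,outline_of): print([(np.round(o["rect"],1),round(o["p"],2)) for o in f("side","canister")])
for P in([512.4,73.3],[594,71]): print(proj(d,[*P,98]),proj(d,ring(*P,34,74)).min(0),proj(d,ring(*P,34,74)).max(0))
E
```

```text
16.95 [512.16411149  73.26988466 259.35020283] [-0.36855797 -0.83317575 -0.10098729] -0.3342988071404162
[(array([315.8, 252.9, 356.8, 277.1]), 0.96), (array([292.5, 189.4, 374.8, 238. ]), 0.47)]
[(array([318.4, 252.1, 354.1, 276.9]), 0.58), (array([288.4, 188. , 375.6, 238.5]), 0.25)]
[[336.02731258 254.37590591]] [318.15933739 250.1578739 ] [353.52644261 276.43576729]
[[297.52194789 241.15126852]] [280.65101088 237.56144819] [315.23373765 262.55069209]
```

The canister stands in the cell where predicted. Next are the flaps, pushed with the closed fingertip. I'll generate the sweep increments, treating the real tip as reported z + 35 mm.

```bash
cat > sweep.py <<'E'
from plan import *
from carton import *
C=np.load("c.npy"); PSI=C[2]-np.pi
def tip(name,th,l,t,half,off):
    """carton-frame finger centre (signed along the flap's axis) and reported z"""
    L,H,h=(56,82,104) if name[0]=='s' else (55.5,56,108)
    x=H-l*np.cos(th)+t*np.sin(th); z=h+l*np.sin(th)+t*np.cos(th)
    if th>np.pi/2: x=max(x,H-L*np.cos(th)+t); z=min(z,h+L*np.sin(th)-8)
    sg=1 if name[-1]=='a' else -1; v=sg*(x+half)
    p=[v,0,z-off] if name[0]=='s' else [0,v,z-off]
    return pt(C,p)
def rows(pts,grid=0.1):
    s=readout.get_state(); p=s["position"].copy(); R=Rn.from_quat(s["tool_rot"]).as_matrix(); psi=np.arctan2(R[1,1],R[0,1])
    ux=np.array([-np.sin(psi),np.cos(psi),0]);uy=np.array([np.cos(psi),np.sin(psi),0]);uz=np.array([0,0,-1.])
    out=[]
    for q in pts:
        d=np.array(q)-p; r=np.round(np.array([d@ux,d@uy,d@uz])/10/grid)*grid
        out.append([0]+[float(round(v,2)) for v in r]+[0,0,0]); p=p+10*(r[0]*ux+r[1]*uy+r[2]*uz)
    print("psi",round(psi,3)); [print(o) for o in out]
E
python3 - <<'E'
from sweep import *
n="short_a";th0=C[3];A=tip(n,th0,44,2,14.5+14,35); S0=readout.get_state()["position"]
top=np.array([A[0],A[1],S0[2]-20])
pts=[S0+(top-S0)*k/4 for k in(1,2,3,4)]+[top+(A-top)*k/4 for k in(1,2,3,4)]
pts+=[tip(n,th,44,-1,14.5,35) for th in np.arange(th0-.0,-.01,-.142)]+[tip(n,0,44,0,14.5,35)]
rows(pts); print(A)
E
```

```text
psi -0.024
[0, -0.0, -2.7, 0.5, 0, 0, 0]
[0, -0.0, -2.7, 0.5, 0, 0, 0]
[0, -0.0, -2.7, 0.5, 0, 0, 0]
[0, -0.0, -2.7, 0.5, 0, 0, 0]
[0, -0.0, 0.0, 3.5, 0, 0, 0]
[0, -0.0, 0.0, 3.4, 0, 0, 0]
[0, -0.0, 0.0, 3.5, 0, 0, 0]
[0, -0.0, 0.0, 3.4, 0, 0, 0]
[0, -0.0, 1.7, -0.2, 0, 0, 0]
[0, -0.0, 0.7, -0.3, 0, 0, 0]
[0, -0.0, 0.7, -0.3, 0, 0, 0]
[0, -0.0, 0.7, -0.2, 0, 0, 0]
[0, -0.0, 0.8, -0.1, 0, 0, 0]
[0, -0.0, 0.8, -0.0, 0, 0, 0]
[0, -0.0, 0.6, 0.0, 0, 0, 0]
[0, -0.0, 0.6, 0.2, 0, 0, 0]
[0, -0.0, 0.6, 0.2, 0, 0, 0]
[0, -0.0, 0.5, 0.3, 0, 0, 0]
[0, -0.0, 0.5, 0.4, 0, 0, 0]
[0, -0.0, 0.4, 0.5, 0, 0, 0]
[0, -0.0, 0.4, 0.5, 0, 0, 0]
[0, -0.0, 0.3, 0.5, 0, 0, 0]
[0, -0.0, 0.2, 0.6, 0, 0, 0]
[0, -0.0, 0.1, 0.6, 0, 0, 0]
[0, -0.0, 0.0, 0.7, 0, 0, 0]
[0, -0.0, 0.0, -0.1, 0, 0, 0]
[404.61268116  75.6404458  101.32404959]
```

>>> {"op": "arm_command", "data": {"increments": [[0,0,-2.7,0.5,0,0,0],[0,0,-2.7,0.5,0,0,0],[0,0,-2.7,0.5,0,0,0],[0,0,-2.7,0.5,0,0,0],[0,0,0,3.5,0,0,0],[0,0,0,3.4,0,0,0],[0,0,0,3.5,0,0,0],[0,0,0,3.4,0,0,0],[0,0,0,0,0,0,0],[0,0,0.5,0,0,0,0]]}}

```text
t: 18.35
position: [409.8, 75.8, 102.6]
tool_rot: [0.716, 0.699, 0.0, 0.0]
contact_force: [-0.1, -1.0, 0.9]
width: -0.3
grasp_force: 0.0
```

>>> {"op": "arm_command", "data": {"increments": [[0,0,1.2,-0.2,0,0,0],[0,0,0.7,-0.3,0,0,0],[0,0,0.7,-0.3,0,0,0],[0,0,0.7,-0.2,0,0,0],[0,0,0.8,-0.1,0,0,0],[0,0,0.8,0,0,0,0],[0,0,0.6,0,0,0,0],[0,0,0.6,0.2,0,0,0],[0,0,0.6,0.2,0,0,0],[0,0,0.5,0.3,0,0,0]]}}

```text
t: 19.6
position: [489.9, 74.1, 109.7]
tool_rot: [0.716, 0.699, 0.006, 0.006]
contact_force: [8.0, -0.8, 11.7]
width: 0.5
grasp_force: 3.3
```

```bash
python3 - <<'E'
from sweep import *
s=readout.get_state();print(s["t"],s["position"],s["contact_force"])
d=imaging.read_camera("side");t=imaging.read_camera("top")
print([(np.round(o["rect"]),round(o["p"],2)) for o in spot_in("side","short_a")],[(np.round(o["rect"]),round(o["p"],2)) for o in spot_in("top","short_a")])
for th in(2.27,1.2,1,.8,.6): print(th,[proj(d,pt(C,edge("short_a",th,a)))[0].round() for a in(-56,56)],[proj(t,pt(C,edge("short_a",th,a)))[0].round() for a in(-56,56)])
print("tip",proj(d,s["position"]+[0,0,35]))
E
```

```text
19.6 [489.8795216   74.06871257 109.65934175] [ 7.96382773 -0.79750626 11.67836844]
[(array([331., 231., 370., 274.]), 0.87), (array([241., 197., 290., 251.]), 0.57)] [(array([237., 140., 294., 168.]), 0.94), (array([279., 232., 290., 249.]), 0.58), (array([290., 161., 310., 248.]), 0.27)]
2.27 [array([364., 270.]), array([387., 229.])] [array([229., 266.]), array([289., 267.])]
1.2 [array([334., 256.]), array([359., 216.])] [array([229., 235.]), array([289., 236.])]
1 [array([329., 257.]), array([354., 217.])] [array([230., 230.]), array([290., 231.])]
0.8 [array([324., 258.]), array([350., 218.])] [array([231., 226.]), array([290., 227.])]
0.6 [array([321., 260.]), array([346., 220.])] [array([232., 223.]), array([291., 224.])]
tip [[347.7091627  240.59742841]]
```

>>> {"op": "arm_command", "data": {"increments": [[0,0,0.4,-0.3,0,0,0],[0,0,0.5,0.3,0,0,0],[0,0,0.4,0.4,0,0,0],[0,0,0.4,0.5,0,0,0],[0,0,0.3,0.5,0,0,0],[0,0,0.2,0.6,0,0,0],[0,0,0.2,0.6,0,0,0],[0,0,0.1,0.6,0,0,0],[0,0,0,0.3,0,0,0],[0,0,0,0,0,0,0]]}}

```text
t: 21.05
position: [506.2, 73.4, 70.5]
tool_rot: [0.716, 0.699, -0.0, -0.0]
contact_force: [-0.8, -0.5, -0.2]
width: -0.3
grasp_force: 0.0
```

```bash
python3 - <<'E'
from sweep import *
s=readout.get_state();print(s["t"],s["position"],s["contact_force"])
d=imaging.read_camera("side")
print([(np.round(o["rect"]),round(o["p"],2)) for o in spot_in("side","short_a")])
for th in(1,.6,.4,.2,0): 
    q=np.array([proj(d,pt(C,edge("short_a",th,a,l)))[0] for a in(-56,56) for l in(0,56)]); print(th,q.min(0).round(),q.max(0).round())
E
```

```text
21.05 [506.16372984  73.43171434  70.54476951] [-0.81650481 -0.4616453  -0.16696417]
[(array([243., 198., 292., 251.]), 0.62), (array([318., 240., 370., 275.]), 0.59)]
1 [329. 217.] [368. 280.]
0.6 [321. 220.] [368. 280.]
0.4 [318. 223.] [368. 280.]
0.2 [316. 227.] [368. 280.]
0 [316. 231.] [368. 280.]
```

>>> {"op": "arm_command", "data": {"increments": [[0,0,0,0.1,0,0,0],[0,0,0,0.1,0,0,0],[0,0,0,0,0,0,0],[0,0,0,0,0,0,0],[0,0,0,0,0,0,0],[0,0,0,0,0,0,0],[0,0,0,0,0,0,0],[0,0,0,0,0,0,0],[0,0,0,0,0,0,0],[0,0,0,0,0,0,0]]}}

```text
t: 22.4
position: [506.4, 73.4, 69.8]
tool_rot: [0.716, 0.699, 0.0, 0.0]
contact_force: [-7.3, 0.2, 26.5]
width: 0.1
grasp_force: 13.1
```

>>> {"op": "arm_command", "data": {"increments": [[0,0,0,0.1,0,0,0],[0,0,0,0.1,0,0,0],[0,0,0,0,0,0,0],[0,0,0,0,0,0,0],[0,0,0,0,0,0,0],[0,0,0,0,0,0,0],[0,0,0,0,0,0,0],[0,0,0,0,0,0,0],[0,0,0,0,0,0,0],[0,0,0,0,0,0,0]]}}

```text
t: 23.65
position: [506.6, 73.5, 69.0]
tool_rot: [0.715, 0.699, 0.001, 0.001]
contact_force: [-14.3, -1.2, 55.6]
width: -0.1
grasp_force: 27.8
```

```bash
cat > gen.py <<'E'
import sys
from sweep import *
n=sys.argv[1];half=14.5 if n[0]=='s' else 11;off=35.5;l=46
th0=C[3+N.index(n)]; A=tip(n,th0,l,2,half+14,off); S0=readout.get_state()["position"]
zt=165; up=np.array([S0[0],S0[1],zt]); top=np.array([A[0],A[1],zt])
k=int(np.ceil(np.linalg.norm(top-up)/50))
pts=[S0+(up-S0)*i/3 for i in(1,2,3)]+[up+(top-up)*i/k for i in range(1,k+1)]+[top+(A-top)*i/2 for i in(1,2)]+[A]
pts+=[tip(n,th,l,0,half,off) for th in np.linspace(th0,0,18)]
rows(pts); print(A)
E
python3 gen.py short_b
```

```text
psi -0.024
[0, 0.0, 0.0, -3.2, 0, 0, 0]
[0, 0.0, 0.0, -3.2, 0, 0, 0]
[0, 0.0, 0.0, -3.2, 0, 0, 0]
[0, -0.0, 4.0, 0.0, 0, 0, 0]
[0, -0.0, 4.1, 0.0, 0, 0, 0]
[0, -0.0, 4.0, 0.0, 0, 0, 0]
[0, -0.0, 4.1, 0.0, 0, 0, 0]
[0, -0.0, 4.0, 0.0, 0, 0, 0]
[0, -0.0, -0.0, 3.4, 0, 0, 0]
[0, -0.0, -0.0, 3.4, 0, 0, 0]
[0, -0.0, -0.0, 0.0, 0, 0, 0]
[0, -0.0, -1.6, 0.0, 0, 0, 0]
[0, -0.0, -0.6, -0.5, 0, 0, 0]
[0, -0.0, -0.6, -0.5, 0, 0, 0]
[0, -0.0, -0.7, -0.3, 0, 0, 0]
[0, -0.0, -0.8, -0.2, 0, 0, 0]
[0, -0.0, -0.7, -0.2, 0, 0, 0]
[0, -0.0, -0.8, -0.0, 0, 0, 0]
[0, -0.0, -0.7, -0.0, 0, 0, 0]
[0, -0.0, -0.7, 0.1, 0, 0, 0]
[0, -0.0, -0.6, 0.3, 0, 0, 0]
[0, -0.0, -0.6, 0.3, 0, 0, 0]
[0, -0.0, -0.5, 0.4, 0, 0, 0]
[0, -0.0, -0.5, 0.4, 0, 0, 0]
[0, -0.0, -0.3, 0.6, 0, 0, 0]
[0, -0.0, -0.4, 0.5, 0, 0, 0]
[0, -0.0, -0.2, 0.7, 0, 0, 0]
[0, -0.0, -0.1, 0.6, 0, 0, 0]
[0, -0.0, -0.1, 0.7, 0, 0, 0]
[708.44990148  68.22038107  96.62082214]
```

>>> {"op": "arm_command", "data": {"increments": [[0,0,0,-3.2,0,0,0],[0,0,0,-3.2,0,0,0],[0,0,0,-3.2,0,0,0],[0,0,4,0,0,0,0],[0,0,4.1,0,0,0,0],[0,0,4,0,0,0,0],[0,0,4.1,0,0,0,0],[0,0,4,0,0,0,0],[0,0,0,3.4,0,0,0],[0,0,0,3.4,0,0,0]]}}

```text
t: 24.9
position: [708.6, 68.5, 93.6]
tool_rot: [0.716, 0.699, 0.0, 0.0]
contact_force: [0.8, -0.0, 0.3]
width: -0.4
grasp_force: 0.0
```

>>> {"op": "arm_command", "data": {"increments": [[0,0,0,0,0,0,0],[0,0,-1.6,0,0,0,0],[0,0,-0.6,-0.5,0,0,0],[0,0,-0.6,-0.5,0,0,0],[0,0,-0.7,-0.3,0,0,0],[0,0,-0.8,-0.2,0,0,0],[0,0,-0.7,-0.2,0,0,0],[0,0,-0.8,0,0,0,0],[0,0,-0.7,0,0,0,0],[0,0,-0.7,0.1,0,0,0]]}}

```text
t: 26.15
position: [635.7, 70.3, 110.5]
tool_rot: [0.716, 0.699, -0.0, -0.0]
contact_force: [-0.2, -0.3, -0.1]
width: 0.6
grasp_force: 0.2
```

```bash
python3 - <<'E'
from sweep import *
s=readout.get_state();print(s["t"],s["position"],s["contact_force"])
rows([tip("short_b",th,46,0,14.5,35.5) for th in np.linspace(C[4],0,18)[8:]])
E
```

```text
26.15 [635.71702524  70.31470103 110.54338697] [-0.2174638  -0.32588154 -0.07531196]
psi -0.024
[0, -0.0, 0.1, -0.2, 0, 0, 0]
[0, -0.0, -0.6, 0.2, 0, 0, 0]
[0, -0.0, -0.6, 0.3, 0, 0, 0]
[0, -0.0, -0.5, 0.4, 0, 0, 0]
[0, -0.0, -0.5, 0.5, 0, 0, 0]
[0, -0.0, -0.4, 0.5, 0, 0, 0]
[0, -0.0, -0.3, 0.6, 0, 0, 0]
[0, -0.0, -0.2, 0.6, 0, 0, 0]
[0, -0.0, -0.2, 0.6, 0, 0, 0]
[0, -0.0, -0.0, 0.7, 0, 0, 0]
```

>>> {"op": "arm_command", "data": {"increments": [[0,0,-0.5,0,0,0,0],[0,0,-0.6,0.3,0,0,0],[0,0,-0.5,0.4,0,0,0],[0,0,-0.5,0.5,0,0,0],[0,0,-0.4,0.5,0,0,0],[0,0,-0.3,0.6,0,0,0],[0,0,-0.2,0.6,0,0,0],[0,0,-0.2,0.6,0,0,0],[0,0,0,0.6,0,0,0],[0,0,0,0,0,0,0]]}}

```text
t: 27.4
position: [604.2, 71.1, 70.2]
tool_rot: [0.716, 0.699, -0.0, -0.0]
contact_force: [-5.5, -0.1, 11.7]
width: 0.1
grasp_force: 6.1
```

```bash
python3 - <<'E'
from sweep import *
s=readout.get_state();print(s["t"],s["position"],s["contact_force"])
for c in("side","top"):
    d=imaging.read_camera(c)
    print(c,[(np.round(o["rect"]),round(o["p"],2)) for o in spot_in(c,"short_b")])
    for th in(2.44,1,.4,0): 
        q=np.array([proj(d,pt(C,edge("short_b",th,a,l)))[0] for a in(-56,56) for l in(0,56)]); print(th,q.min(0).round(),q.max(0).round())
E
```

```text
27.4 [604.17116598  71.07558744  70.16302307] [-5.52900918 -0.09353488 11.67719124]
side [(array([319., 232., 368., 276.]), 0.92), (array([267., 225., 315., 259.]), 0.78)]
2.44 [243. 196.] [292. 251.]
1 [264. 202.] [305. 251.]
0.4 [264. 214.] [315. 252.]
0 [264. 215.] [317. 261.]
top [(array([275., 166., 292., 190.]), 0.8), (array([277., 218., 291., 250.]), 0.62)]
2.44 [236. 142.] [294. 168.]
1 [233. 168.] [294. 177.]
0.4 [235. 168.] [294. 191.]
0 [238. 168.] [294. 195.]
```

```bash
python3 gen.py long_a
```

```text
psi -0.024
[0, 0.0, 0.0, -3.2, 0, 0, 0]
[0, 0.0, 0.0, -3.1, 0, 0, 0]
[0, 0.0, 0.0, -3.2, 0, 0, 0]
[0, -4.0, -1.7, 0.0, 0, 0, 0]
[0, -4.0, -1.7, 0.0, 0, 0, 0]
[0, -4.0, -1.7, 0.0, 0, 0, 0]
[0, -0.0, -0.0, 3.0, 0, 0, 0]
[0, -0.0, -0.0, 3.0, 0, 0, 0]
[0, -0.0, -0.0, -0.0, 0, 0, 0]
[0, 1.6, -0.0, -0.1, 0, 0, 0]
[0, 0.6, -0.0, -0.4, 0, 0, 0]
[0, 0.6, -0.0, -0.4, 0, 0, 0]
[0, 0.7, -0.0, -0.2, 0, 0, 0]
[0, 0.8, -0.0, -0.2, 0, 0, 0]
[0, 0.7, -0.0, -0.0, 0, 0, 0]
[0, 0.7, -0.0, -0.0, 0, 0, 0]
[0, 0.6, -0.0, 0.1, 0, 0, 0]
[0, 0.6, -0.0, 0.2, 0, 0, 0]
[0, 0.5, -0.0, 0.2, 0, 0, 0]
[0, 0.6, -0.0, 0.3, 0, 0, 0]
[0, 0.4, -0.0, 0.4, 0, 0, 0]
[0, 0.5, 0.0, 0.5, 0, 0, 0]
[0, 0.3, 0.0, 0.5, 0, 0, 0]
[0, 0.3, 0.0, 0.6, 0, 0, 0]
[0, 0.2, 0.0, 0.5, 0, 0, 0]
[0, 0.1, 0.0, 0.6, 0, 0, 0]
[0, 0.1, 0.0, 0.7, 0, 0, 0]
[550.27833893 -47.73351225 105.62248778]
```

>>> {"op": "arm_command", "data": {"increments": [[0,0,0,-3.2,0,0,0],[0,0,0,-3.2,0,0,0],[0,0,0,-3.2,0,0,0],[0,-4,-1.7,0,0,0,0],[0,-4,-1.7,0,0,0,0],[0,-4,-1.7,0,0,0,0],[0,0,0,3,0,0,0],[0,0,0,3,0,0,0],[0,0,0,0,0,0,0],[0,0,0,0,0,0,0]]}}

```text
t: 28.85
position: [551.0, -47.7, 106.5]
tool_rot: [0.715, 0.699, 0.0, 0.0]
contact_force: [0.9, 0.3, 1.2]
width: 0.1
grasp_force: 0.0
```

>>> {"op": "arm_command", "data": {"increments": [[0,1.6,0,-0.1,0,0,0],[0,0.6,0,-0.4,0,0,0],[0,0.6,0,-0.4,0,0,0],[0,0.7,0,-0.2,0,0,0],[0,0.8,0,-0.2,0,0,0],[0,0.7,0,0,0,0,0],[0,0.7,0,0,0,0,0],[0,0.6,0,0.1,0,0,0],[0,0.6,0,0.2,0,0,0],[0,0,0,0,0,0,0]]}}

```text
t: 30.1
position: [551.9, 21.7, 115.4]
tool_rot: [0.715, 0.699, -0.0, -0.0]
contact_force: [-0.3, 0.5, 0.1]
width: -0.3
grasp_force: 0.0
```

```bash
python3 - <<'E'
from sweep import *
s=readout.get_state();print(s["t"],s["position"],s["contact_force"])
rows([tip("long_a",th,46,0,11,35.5) for th in np.linspace(C[5],0,18)[8:]])
E
```

```text
30.1 [551.88466711  21.72134486 115.41322274] [-0.25288892  0.48915092  0.10038579]
psi -0.024
[0, -0.1, 0.0, -0.0, 0, 0, 0]
[0, 0.6, 0.0, 0.2, 0, 0, 0]
[0, 0.5, 0.0, 0.4, 0, 0, 0]
[0, 0.5, 0.0, 0.4, 0, 0, 0]
[0, 0.4, 0.0, 0.4, 0, 0, 0]
[0, 0.4, 0.0, 0.5, 0, 0, 0]
[0, 0.3, 0.0, 0.6, 0, 0, 0]
[0, 0.2, 0.0, 0.6, 0, 0, 0]
[0, 0.1, 0.0, 0.6, 0, 0, 0]
[0, 0.0, 0.0, 0.6, 0, 0, 0]
```

>>> {"op": "arm_command", "data": {"increments": [[0,0.5,0,0.2,0,0,0],[0,0.5,0,0.4,0,0,0],[0,0.5,0,0.4,0,0,0],[0,0.4,0,0.4,0,0,0],[0,0.4,0,0.5,0,0,0],[0,0.3,0,0.6,0,0,0],[0,0.2,0,0.6,0,0,0],[0,0.1,0,0.6,0,0,0],[0,0,0,0.5,0,0,0],[0,0,0,0,0,0,0]]}}

```text
t: 31.35
position: [552.8, 50.3, 74.2]
tool_rot: [0.716, 0.699, 0.0, 0.0]
contact_force: [-3.5, 0.9, 14.0]
width: -0.4
grasp_force: 6.5
```

```bash
python3 - <<'E'
from sweep import *
s=readout.get_state();print(s["t"],s["position"],s["contact_force"])
for c in("side","top"):
    d=imaging.read_camera(c)
    print(c,[(np.round(o["rect"]),round(o["p"],2)) for o in spot_in(c,"long_a")])
    for th in(2.3,1,.4,0): 
        q=np.array([proj(d,pt(C,edge("long_a",th,a,l)))[0] for a in(-83,83) for l in(0,55.5)]); print(th,q.min(0).round(),q.max(0).round())
E
python3 gen.py long_b
```

```text
31.35 [552.81115348  50.34302542  74.20381963] [-3.47004298  0.94312337 14.04612194]
side [(array([249., 252., 342., 287.]), 0.92), (array([277., 214., 365., 256.]), 0.84)]
2.3 [292. 187.] [377. 238.]
1 [283. 205.] [368. 238.]
0.4 [279. 213.] [368. 248.]
0 [278. 213.] [368. 257.]
top [(array([204., 203., 236., 238.]), 0.9)]
2.3 [291. 161.] [311. 249.]
1 [273. 160.] [293. 249.]
0.4 [264. 164.] [293. 249.]
0 [263. 167.] [293. 249.]
psi -0.024
[0, 0.0, 0.0, -3.0, 0, 0, 0]
[0, 0.0, 0.0, -3.1, 0, 0, 0]
[0, 0.0, 0.0, -3.0, 0, 0, 0]
[0, 4.9, -0.0, 0.0, 0, 0, 0]
[0, 5.0, -0.0, 0.0, 0, 0, 0]
[0, 4.9, -0.0, 0.0, 0, 0, 0]
[0, 0.0, -0.0, 3.3, 0, 0, 0]
[0, 0.0, -0.0, 3.3, 0, 0, 0]
[0, 0.0, -0.0, 0.0, 0, 0, 0]
[0, -1.6, -0.0, 0.0, 0, 0, 0]
[0, -0.5, -0.0, -0.6, 0, 0, 0]
[0, -0.7, -0.0, -0.5, 0, 0, 0]
[0, -0.7, -0.0, -0.3, 0, 0, 0]
[0, -0.7, -0.0, -0.3, 0, 0, 0]
[0, -0.8, -0.0, -0.2, 0, 0, 0]
[0, -0.8, -0.0, -0.0, 0, 0, 0]
[0, -0.7, -0.0, -0.0, 0, 0, 0]
[0, -0.6, -0.0, 0.1, 0, 0, 0]
[0, -0.7, -0.0, 0.2, 0, 0, 0]
[0, -0.6, -0.0, 0.4, 0, 0, 0]
[0, -0.5, -0.0, 0.3, 0, 0, 0]
[0, -0.5, -0.0, 0.5, 0, 0, 0]
[0, -0.4, -0.0, 0.5, 0, 0, 0]
[0, -0.3, -0.0, 0.6, 0, 0, 0]
[0, -0.2, -0.0, 0.6, 0, 0, 0]
[0, -0.2, -0.0, 0.7, 0, 0, 0]
[0, -0.0, -0.0, 0.7, 0, 0, 0]
[556.29064683 198.45880346  98.98654876]
```

>>> {"op": "arm_command", "data": {"increments": [[0,0,0,-3,0,0,0],[0,0,0,-3.1,0,0,0],[0,0,0,-3,0,0,0],[0,4.9,0,0,0,0,0],[0,5,0,0,0,0,0],[0,4.9,0,0,0,0,0],[0,0,0,3.3,0,0,0],[0,0,0,3.3,0,0,0],[0,0,0,0,0,0,0],[0,0,0,0,0,0,0]]}}

```text
t: 32.8
position: [556.9, 198.2, 99.7]
tool_rot: [0.716, 0.698, 0.0, 0.0]
contact_force: [-0.6, -0.6, 0.0]
width: 0.3
grasp_force: 0.0
```

>>> {"op": "arm_command", "data": {"increments": [[0,-1.6,0,0,0,0,0],[0,-0.5,0,-0.6,0,0,0],[0,-0.7,0,-0.5,0,0,0],[0,-0.7,0,-0.3,0,0,0],[0,-0.7,0,-0.3,0,0,0],[0,-0.8,0,-0.2,0,0,0],[0,-0.8,0,0,0,0,0],[0,-0.7,0,0,0,0,0],[0,-0.6,0,0.1,0,0,0],[0,0,0,0,0,0,0]]}}

```text
t: 34.05
position: [554.5, 126.8, 116.5]
tool_rot: [0.716, 0.698, -0.0, -0.0]
contact_force: [-0.8, 0.7, 0.6]
width: 0.2
grasp_force: 0.0
```

```bash
python3 - <<'E'
from sweep import *
s=readout.get_state();print(s["t"],s["position"],s["contact_force"])
rows([tip("long_b",th,46,0,11,35.5) for th in np.linspace(C[6],0,18)[8:]])
E
```

```text
34.05 [554.51064025 126.83364338 116.50149018] [-0.84737879  0.73405851  0.62413165]
psi -0.025
[0, 0.0, 0.0, -0.0, 0, 0, 0]
[0, -0.6, 0.0, 0.2, 0, 0, 0]
[0, -0.6, 0.0, 0.3, 0, 0, 0]
[0, -0.5, 0.0, 0.4, 0, 0, 0]
[0, -0.5, 0.0, 0.4, 0, 0, 0]
[0, -0.4, 0.0, 0.6, 0, 0, 0]
[0, -0.4, 0.0, 0.6, 0, 0, 0]
[0, -0.2, 0.0, 0.6, 0, 0, 0]
[0, -0.1, 0.0, 0.6, 0, 0, 0]
[0, -0.1, 0.0, 0.7, 0, 0, 0]
```

>>> {"op": "arm_command", "data": {"increments": [[0,-0.6,0,0.2,0,0,0],[0,-0.6,0,0.3,0,0,0],[0,-0.5,0,0.4,0,0,0],[0,-0.5,0,0.4,0,0,0],[0,-0.4,0,0.6,0,0,0],[0,-0.4,0,0.6,0,0,0],[0,-0.2,0,0.6,0,0,0],[0,-0.1,0,0.6,0,0,0],[0,0,0,0.6,0,0,0],[0,0,0,0,0,0,0]]}}

```text
t: 35.3
position: [553.9, 94.2, 74.2]
tool_rot: [0.715, 0.699, 0.0, 0.0]
contact_force: [-2.4, -2.0, 13.6]
width: 0.1
grasp_force: 6.6
```

>>> {"op": "arm_command", "data": {"increments": [[0,0,0,-0.5,0,0,0],[0,0,0,-2,0,0,0],[0,0,0,-4,0,0,0],[0,0,0,-4,0,0,0],[0,0,0,-4,0,0,0],[0,4,0,-2,0,0,0],[0,5,0,0,0,0,0],[0,5,0,0,0,0,0],[0,4,0,0,0,0,0],[0,0,0,0,0,0,0]]}}

```text
t: 36.55
position: [557.7, 277.0, 238.2]
tool_rot: [0.714, 0.7, 0.0, -0.0]
contact_force: [-0.1, -0.6, 0.8]
width: -0.1
grasp_force: 0.0
```

```bash
python3 - <<'E'
from sweep import *
D={c:imaging.read_camera(c) for c in("side","top")}
for c in D: print(c,[(np.round(o["rect"]),round(o["p"],2)) for q in("long_b","short_a") for o in spot_in(c,q)])
a=cv2.resize(D["side"]["frame"][130:320,220:420],None,fx=3,fy=3)
cv2.imwrite("pics/end.png",a[:,:,::-1])
E
```

```text
side [(array([264., 236., 354., 282.]), 0.76), (array([258., 210., 379., 324.]), 0.74)]
top [(array([263., 167., 294., 251.]), 0.97)]
```

View pics/end.png

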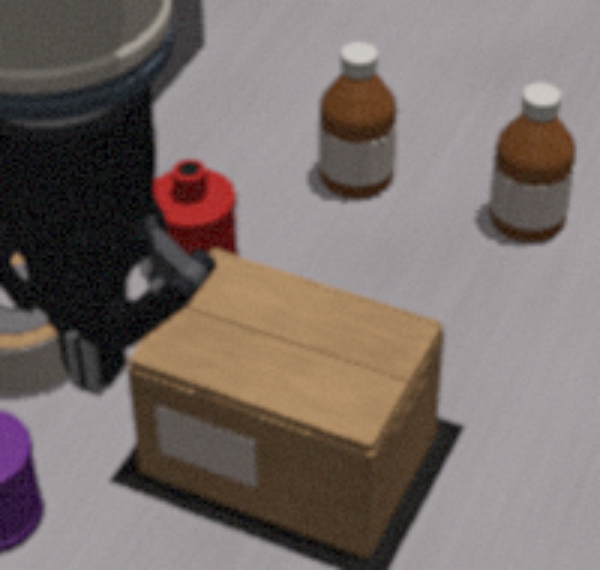

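The picture shows the carton fully closed, with the long-flap seam from (205,308) to (405,380), both bottles upright, and the gripper clear of everything.

```bash
python3 -c "
from station import manip; print(manip.sign_off())"
```

```text
the job is handed in; nothing more can be done
None
```

The job is handed in: the canister was set down in the empty cell, the short flaps were folded flat first and the long flaps over them, and both bottles are still standing (no verdict was returned).

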